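# Sweep the fan pendants into the tray

### The job

Clear the fan painter's counter: with the fingertips, sweep the three red pendants along the counter into the green-lined wooden tray through its open side, until all three lie flat and wholly inside it. Do not pick the pendants up, and leave the eraser, the stone seal, the ink jar and the tape roll where they stand.

Things in the scene. Friction and masses are not known exactly. Their poses are not given: they have to be found in the camera images.
- pendant1: a pendant for a fan tassel: a flat red lacquered disc, 38 mm across and 12 mm thick, about 18 g, with a thin brass-coloured ring and a black dot on its top face; it lies flat and slides on the bare counter. All three pendants are alike. Origin: centre of its underside; z up
- pendant2: a pendant for a fan tassel: a flat red lacquered disc, 38 mm across and 12 mm thick, about 18 g, with a thin brass-coloured ring and a black dot on its top face; it lies flat and slides on the bare counter. All three pendants are alike. Origin: centre of its underside; z up
- pendant3: a pendant for a fan tassel: a flat red lacquered disc, 38 mm across and 12 mm thick, about 18 g, with a thin brass-coloured ring and a black dot on its top face; it lies flat and slides on the bare counter. All three pendants are alike. Origin: centre of its underside; z up
- tray: a low three-sided wooden tray fixed to the counter; its place and yaw vary. Origin: middle of the inside, at counter height; z up. Inside it is 170 mm along its x (-85 to 85 mm) and 120 mm along its y (-60 to 60 mm). Walls 20 mm high and 8 mm thick stand at both x ends and at the back (+y); the whole -y side is open, with no sill. The green lining is flush with the counter, so pendants slide straight in
- eraser: a loose lilac eraser lying flat, 45 x 20 x 12 mm (x, y, z); origin: centre of its underside. To be left alone; it may lie among the pendants
- seal: a loose amber stone seal with a pale marbled top, standing upright, 22 x 22 mm and 46 mm tall; origin: centre of its underside. To be left alone; it may stand among the pendants
- ink_jar: a loose round clear ink jar with a paper label and a black cap, 52 mm across, 55 mm tall; origin: centre of its underside. To be left alone
- tape: a loose roll of white tape lying flat, a ring of 84 mm outside diameter, 22 mm tall; origin: centre of its underside. To be left alone

How it is judged (in metres and radians):
At the end, for the whole second after the job is handed in: All three pendants lie flat on the tray's lining, at rest, with their centres between the side walls and at least 17 mm in from the open side (so the whole disc is inside); the eraser, seal, ink jar and tape roll are within 15 mm of where they started (y of pendant1 in the frame of tray between -0.043 and 0.06 m and x of pendant1 in the frame of tray between -0.085 and 0.085 m and height (world z) of each of pendant1, pendant2, pendant3 below 0.004 m and angle between each of pendant1, pendant2, pendant3's own z axis and vertical below 0.12 rad and linear speed of each of pendant1, pendant2, pendant3 below 0.02 m/s and y of pendant2 in the frame of tray between -0.043 and 0.06 m and x of pendant2 in the frame of tray between -0.085 and 0.085 m and y of pendant3 in the frame of tray between -0.043 and 0.06 m and x of pendant3 in the frame of tray between -0.085 and 0.085 m and distance of each of eraser, seal, ink_jar, tape from where it was at the start of the episode below 0.015 m); the robot touches nothing.
It fails at once if a pendant is lifted or carried (more than 15 mm off the counter) (height (world z) of any of pendant1, pendant2, pendant3 above 0.015 m).
It fails at once if the eraser, seal, ink jar or tape roll is shoved (moved more than 15 mm) (distance of any of eraser, seal, ink_jar, tape from where it was at the start of the episode above 0.015 m).
It fails at once if the seal, ink jar or tape roll is tipped over (angle between any of seal, ink_jar, tape's own z axis and vertical above 0.4 rad).
It also fails if it takes over 72 s, if anything falls off the work surface, if the arm or the gripper's body presses on something with over 40 N, if the wrist force passes 120 N, or if a joint passes its speed limit or range.

### The arm

A 6-joint arm with a two-finger parallel gripper is mounted at the origin on the work surface. World frame = base frame: x ahead of the robot, y to its left, z up, the work surface at z = 0. Lengths are in mm, angles in rad, forces in N, time in s.
With the tool pointing down it reaches from about 375 to 925 mm from the base axis. Payload 5.7 kg.
Tool frame: the origin (TCP) lies between the finger pads; the fingertips stand 11 mm ahead of it and the grasp point (between the pads) lies 8 mm behind it; z points along the fingers, y is the line along which they close (so a half turn about z gives the same grasp; the last joint's range is limited). The gripper opens to 88 mm and grips with 3 to 60 N. Pads are 20 mm wide; open, the fingers measure 115 mm over their backs; the gripper's body (75 mm by 178 mm) begins 61 mm behind the grasp point.
Start: joints at [1.095, 0.359, 1.51, -0, 1.272, -0.115], TCP at [211.805, 561.34, 233.623] pointing down, gripper open.
Joint ranges: [-2.97, 2.97], [-1.01, 2.36], [0.21, 2.38], [-0.96, 4.11], [0.2, 2.71], [-2.98, 2.98]. Speed limits (rad/s): [2.39, 2.39, 3.14, 3.14, 3.14, 3.14].

### API

Orientations are given as a rotation vector (axis times angle).
In Python, from plant import readout, imaging, ticket, finder gives the robot as it stands.
- The arm moves only by the tool move_arm, never from a script. Its argument "moves" is a list of rows, each an object with "angular": the turn, a rotation vector about the tool's x, y, z in rad, a list of three; "linear": the shift along the tool's x, y, z in mm, a list of three; "fingers": the gripper's target within -1 to 1 (fully open at 1, half-way at 0, shut at -1). In form: [{"angular": [rx, ry, rz], "linear": [tx, ty, tz], "fingers": fingers}, ...]. A call has 1 to 5 rows; each row shifts and turns the commanded pose from where the row before left it, along the tool's axes as they then stand; what a row does not reach is not made up. A row lasts 1/8 s, in which the tool goes at most 62.5 mm and 10.7 degrees, less where a joint would pass 70% of its speed; a pose out of reach is approached as far as the arm can. A call is refused whole if a number of a shift passes 62.5 or a number of a turn 0.188, either way. A call with a gripper value outside its range is refused whole. The fingers move at their own pace and stop on an object; "force" is the grip in N (left out, the last holds). Time passes only in rows, so rows that do not move let the fingers close. It gives the time, the measured TCP pose, the force, the opening and the grip force at its end, in the units of the state.
- readout.get_state(): the state, without advancing time (a new reading comes with each control period).
- imaging.snapshot(name): name is "scene" or "top" or "wrist"; returns the picture (480x640x3 uint8, red, green, blue); there is no depth.
- imaging.camera_info(name): a dict with "fx", "fy", "cx", "cy" (pixels), "cam_to_world" (4x4, takes a point from camera to world coordinates). Camera axes: x right, y up, looking along -z (the intrinsics and any distortion apply to the point x, -y, -z); pixel columns grow to the right and rows downward; lengths in mm; the calibration is good to about 2 mm. The wrist camera is an equidistant fisheye: a pixel r from the principal point sees the ray r / f radians off the axis. A picture is of the moment at which its call begins: read the wrist's pose just before it. camera_info takes no time and is no camera call; for the wrist camera it gives the pose at the moment of the call.
- ticket.finish_job(): hands the job in; it is judged then, once.
Trained networks look in the newest picture that a camera, given by its name, has taken for a name from the list of things; names that differ only in an ending like _2 or _b are one class to them, and where a whole thing is asked for, a point or a joint stands for the part that bears it (a point fixed in the world has none). Each returns a list of dicts, best first, with "p" (0 to 1); they miss things now and then, are a little off and sometimes report something else, mostly with a low value. They report only what shows in the picture. A call takes as long as a camera call.
- finder.masks_of(camera, query): "region" (480x640 bool, what is visible of it) and "box" ([left, top, right, bottom] in pixels, round what is visible of it).
- finder.landmark_of(camera, query): "xy" ([column, row] in pixels: a listed point, or the origin of a listed thing).
The state is a dict: "time": time; "q": joint angles; "qd": joint speeds; "joint_efforts": joint torques, N m; "eef_pos": TCP position; "eef_rot": TCP orientation; "ft_force": force on the tool from outside, world axes, zero at the start; "wrist_torque": the same for the moment, N m; "width": opening from 0.0 (shut) to 1.0 (fully open); "grasp_force": force on a finger pad.
Only numpy, scipy, OpenCV 4.12 (cv2) and the standard library are available. Lean on these libraries where they do the work, as an engineer would, in place of code of your own. Each camera call takes 0.05 s, during which the arm holds its last target. There are 200 camera calls.

## Working session

There is one attempt and no reset: what is moved stays moved. The work goes in short steps, Python scripts to look and compute and a tool call to move; the robot and the scene stay as the last step left them, time stands still between calls to the robot, and variables do not carry over. Pictures are saved under pics/ and viewed, at most 10 in all, crops included, and the job is handed in when it is done.

Besides the shell and the picture viewer there is one more tool, called by a JSON object that holds its "api" and its "payload". move_arm: Moves the arm, as the interface text tells. Its arguments: {"type":"object","properties":{"moves":{"type":"array"},"force":{"type":"number"}},"required":["moves"]}

```bash
mkdir -p pics; cat > h.py <<'E'
import numpy as np, cv2
from plant import readout, imaging, ticket, finder
def ground(cam,px,z=0.):
    i=imaging.camera_info(cam); T=np.array(i["cam_to_world"])
    d=np.array([(px[0]-i["cx"])/i["fx"],-(px[1]-i["cy"])/i["fy"],-1.])
    d=T[:3,:3]@d; o=T[:3,3]; return (o+d*(z-o[2])/d[2])[:2]
E
python3 - <<'E'
from h import *
for c in ["top","scene"]:
    im=imaging.snapshot(c); cv2.imwrite(f"pics/{c}0.png",im[:,:,::-1])
    i=imaging.camera_info(c); print({k:(v if k!="cam_to_world" else np.round(v,3).tolist()) for k,v in i.items()})
    if c=="top":
        for n,z in [("pendant1",12),("tray",0),("eraser",12),("seal",46),("ink_jar",55),("tape",22)]:
            for r in finder.masks_of(c,n)[:4]:
                if r["p"]<.3: continue
                ys,xs=np.nonzero(r["region"]); print(n,round(r["p"],2),r["box"],ground(c,(xs.mean(),ys.mean()),z).round())
s=readout.get_state(); print(s["time"],s["eef_pos"],s["eef_rot"],s["width"])
E
```

```text
{'fx': 511.76969272364875, 'fy': 511.76969272364875, 'cx': 320.5792066317358, 'cy': 229.9761606317532, 'cam_to_world': [[0.01, 0.998, -0.064, 542.113], [-1.0, 0.009, -0.018, -17.684], [-0.017, 0.065, 0.998, 877.139], [0.0, 0.0, 0.0, 1.0]]}
pendant1 0.84 [389.6, 257.1, 412.1, 275.6] [ 540. -136.]
pendant1 0.64 [479.4, 220.8, 503.4, 240.9] [ 602. -292.]
pendant1 0.59 [288.2, 202.0, 310.5, 225.4] [624.  39.]
tray 0.87 [117.8, 204.4, 216.9, 327.4] [535. 261.]
eraser 0.73 [465.5, 314.2, 496.7, 332.8] [ 443. -271.]
seal 0.79 [308.2, 317.2, 327.4, 336.1] [440.   4.]
ink_jar 0.93 [354.6, 122.4, 390.4, 160.5] [739. -85.]
tape 0.88 [231.3, 128.4, 279.7, 178.0] [732. 114.]
{'fx': 549.7552814122574, 'fy': 549.7552814122574, 'cx': 319.17660802047413, 'cy': 238.90486334192784, 'cam_to_world': [[0.632, -0.649, 0.424, 1046.246], [0.775, 0.529, -0.346, -358.924], [0.0, 0.547, 0.837, 894.273], [0.0, 0.0, 0.0, 1.0]]}
0.4 [211.7389942  561.25654453 233.50174269] [-5.63616041e-01 -3.09049200e+00  5.56645403e-04] 0.9976994446121346
```

View pics/top0.png

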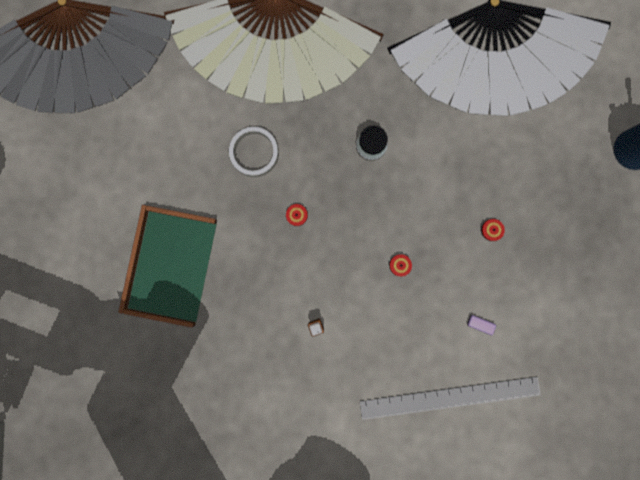

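The top view shows the tray at the left, opening to the right along roughly (216,220)-(195,325). The pendants are at (297,215), (401,265) and (493,230), and nothing blocks the paths between them and the tray. Next I'll fit the tray frame.

```bash
cat >> h.py <<'E'
from scipy.spatial.transform import Rotation as R
def tool(): 
    s=readout.get_state(); M=R.from_rotvec(s["eef_rot"]).as_matrix(); return s,M
E
python3 - <<'E'
from h import *
im=imaging.snapshot("top"); h=cv2.cvtColor(im,cv2.COLOR_RGB2HSV)
g=((h[...,0]>60)&(h[...,0]<95)&(h[...,1]>90)).astype(np.uint8); g=cv2.morphologyEx(g,cv2.MORPH_OPEN,np.ones((3,3)))
c=max(cv2.findContours(g,0,2)[0],key=cv2.contourArea)
b=cv2.boxPoints(cv2.minAreaRect(c)); print(b.round(1).tolist())
W=np.array([ground("top",p) for p in b]);print(W.round(1).tolist())
o=W[np.argsort(W[:,1])[:2]]; o=o[np.argsort(o[:,0])]
e=o[1]-o[0]; L=np.linalg.norm(e); ey=np.array([-e[1],e[0]])/L; print("openlen",L,"tray +y dir",ey,"yaw",np.degrees(np.arctan2(ey[1],ey[0])),"center",o.mean(0)+60*ey)
s,M=tool(); print(M.round(3).tolist())
E
```

```text
[[128.5, 307.0], [148.5, 211.0], [215.0, 224.8000030517578], [195.0, 320.79998779296875]]
[[463.7, 325.6], [629.1, 296.4], [606.0, 180.2], [441.5, 210.6]]
openlen 167.22438275998846 tray +y dir [0.18183097 0.9833298 ] yaw 79.52357310396508 center [534.67238029 254.36342882]
[[-0.936, 0.353, -0.0], [0.353, 0.936, -0.0], [0.0, -0.0, -1.0]]
```

{"api": "move_arm", "payload": {"moves": [{"angular": [0,0,0.174],"linear": [0,0,17],"fingers": -0.32},{"angular": [0,0,0.174],"linear": [0,0,17],"fingers": -0.32},{"angular": [0,0,0.174],"linear": [0,0,17],"fingers": -0.32},{"angular": [0,0,0.174],"linear": [0,0,17],"fingers": -0.32},{"angular": [0,0,0.174],"linear": [0,0,17],"fingers": -0.32}]}}

```text
time: 1.08
eef_pos: [211.8, 561.4, 148.2]
eef_rot: [-1.821, -2.56, -0.0]
ft_force: [0.3, -0.5, 0.0]
width: 0.465
grasp_force: 0.0
```

{"api": "move_arm", "payload": {"moves": [{"angular": [0,0,0.174],"linear": [0,0,17],"fingers": -0.32},{"angular": [0,0,0.174],"linear": [0,0,17],"fingers": -0.32},{"angular": [0,0,0.174],"linear": [0,0,17],"fingers": -0.32},{"angular": [0,0,0],"linear": [-40,45,0],"fingers": -0.32},{"angular": [0,0,0],"linear": [-40,45,0],"fingers": -0.32}]}}

```text
time: 1.7
eef_pos: [286.3, 465.8, 97.3]
eef_rot: [2.412, 2.013, 0.0]
ft_force: [0.4, -0.0, -0.5]
width: 0.335
grasp_force: 0.0
```

```bash
cat >> h.py <<'E'
C=np.array([534.7,254.4]); EY=np.array([.1818,.9833]); EX=np.array([.9833,-.1818])
def tr(p): d=np.asarray(p)[:2]-C; return np.array([d@EX,d@EY]).round(1)
def st():
    s,M=tool(); print("t",round(s["time"],2),"tcp tray",tr(s["eef_pos"]),"z",round(s["eef_pos"][2],1),"yaw err deg",round(79.5-np.degrees(np.arctan2(M[1,0],M[0,0])),1),"open",round(s["width"]*88,1),"q",np.round(s["q"],2))
E
python3 - <<'E'
from h import *
st()
for p in [(540,-136),(602,-292),(624,39),(443,-271),(440,4),(739,-85),(732,114)]: print(tr(p))
E
```

```text
t 1.7 tcp tray [-282.7  162.7] z 97.3 yaw err deg -0.2 open 29.5 q [ 0.89  0.45  1.77 -0.    0.93  1.07]
[  76.2 -382.9]
[ 165.5 -525. ]
[ 127.  -195.6]
[   5.3 -533.3]
[ -47.6 -263.4]
[ 262.6 -296.6]
[ 219.5 -102.2]
```

{"api": "move_arm", "payload": {"moves": [{"angular": [0,0,0],"linear": [-60,44,0],"fingers": -0.32},{"angular": [0,0,0],"linear": [-60,44,0],"fingers": -0.32},{"angular": [0,0,0],"linear": [-60,44,0],"fingers": -0.32},{"angular": [0,0,0],"linear": [-60,44,0],"fingers": -0.32},{"angular": [0,0,0],"linear": [-60,44,0],"fingers": -0.32}]}}

```text
time: 2.33
eef_pos: [423.1, 183.4, 98.0]
eef_rot: [2.414, 2.01, 0.002]
ft_force: [-0.3, 0.3, -0.3]
width: 0.337
grasp_force: 0.0
```

{"api": "move_arm", "payload": {"moves": [{"angular": [0,0,0],"linear": [-60,30,0],"fingers": -0.32},{"angular": [0,0,0],"linear": [-60,30,0],"fingers": -0.32},{"angular": [0,0,0],"linear": [-60,30,0],"fingers": -0.32},{"angular": [0,0,0],"linear": [-60,30,0],"fingers": -0.32},{"angular": [0,0,0],"linear": [-54,19,0],"fingers": -0.32}]}}

```text
time: 2.95
eef_pos: [501.6, -114.3, 98.0]
eef_rot: [2.413, 2.009, 0.001]
ft_force: [0.4, 0.9, -0.4]
width: 0.341
grasp_force: 0.0
```

{"api": "move_arm", "payload": {"moves": [{"angular": [0,0,0],"linear": [0,0,30],"fingers": -0.32},{"angular": [0,0,0],"linear": [0,0,0],"fingers": -0.32}]}}

```text
time: 3.2
eef_pos: [498.8, -111.8, 66.3]
eef_rot: [-2.413, -2.006, 0.003]
ft_force: [0.0, 0.5, 0.9]
width: 0.339
grasp_force: 0.0
```

```bash
python3 - <<'E'
from h import *
st()
im=imaging.snapshot("top"); cv2.imwrite("pics/top1.png",cv2.resize(im[150:350,250:550,::-1],None,fx=2.5,fy=2.5))
E
```

```text
t 3.2 tcp tray [  31.2 -366.6] z 66.3 yaw err deg 0.0 open 29.8 q [-0.36  0.46  1.87 -0.    0.82 -0.17]
```

View pics/top1.png

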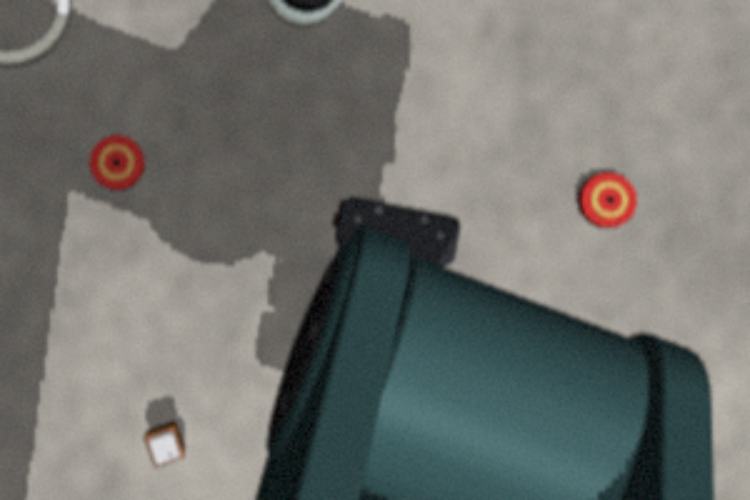

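The arm hides pendant1. The other two pendants (crop 117,162 and 609,199) and the seal are untouched. The TCP stopped short, so I'll correct that and then descend.

{"api": "move_arm", "payload": {"moves": [{"angular": [0,0,0],"linear": [-38,25,0],"fingers": -0.32},{"angular": [0,0,0],"linear": [-30,20,0],"fingers": -0.32},{"angular": [0,0,0],"linear": [0,0,25],"fingers": -0.32},{"angular": [0,0,0],"linear": [0,0,26],"fingers": -0.32},{"angular": [0,0,0],"linear": [0,0,0],"fingers": -0.32}]}}

```text
time: 3.88
eef_pos: [531.4, -185.2, 16.2]
eef_rot: [-2.411, -2.01, 0.002]
ft_force: [0.5, 0.1, -0.0]
width: 0.338
grasp_force: 0.0
```

```bash
python3 - <<'E'
from h import *
st()
im=imaging.snapshot("wrist"); cv2.imwrite("pics/w1.png",im[:,:,::-1])
E
```

```text
t 3.88 tcp tray [  76.6 -432.8] z 16.2 yaw err deg -0.2 open 29.8 q [-0.46  0.59  1.78 -0.    0.77 -0.28]
```

View pics/w1.png

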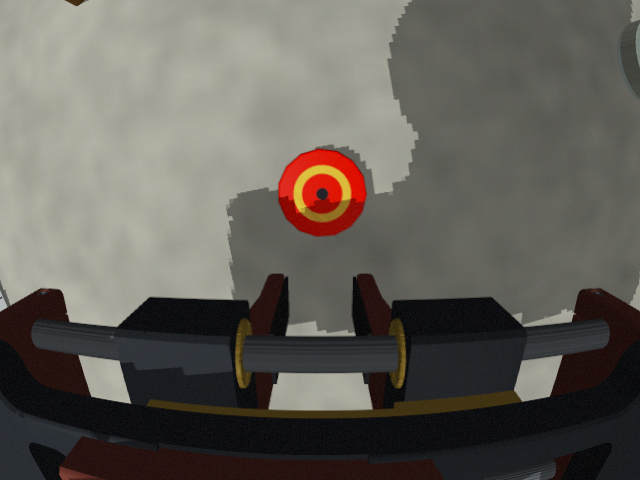

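The pendant is at (322,193), centred ahead of the two fingers. I'll sweep it now.

{"api": "move_arm", "payload": {"moves": [{"angular": [0,0,0],"linear": [15,0,0],"fingers": -0.32},{"angular": [0,0,0],"linear": [15,0,0],"fingers": -0.32},{"angular": [0,0,0],"linear": [22,-5,0],"fingers": -0.32},{"angular": [0,0,0],"linear": [28,-9,0],"fingers": -0.32},{"angular": [0,0,0],"linear": [30,-10,0],"fingers": -0.32}]}}

```text
time: 4.55
eef_pos: [528.5, -72.1, 17.0]
eef_rot: [2.413, 2.011, 0.0]
ft_force: [1.3, 0.1, 0.3]
width: 0.34
grasp_force: 0.3
```

{"api": "move_arm", "payload": {"moves": [{"angular": [0,0,0],"linear": [32,-11,0],"fingers": -0.32},{"angular": [0,0,0],"linear": [32,-11,0],"fingers": -0.32},{"angular": [0,0,0],"linear": [32,-11,0],"fingers": -0.32},{"angular": [0,0,0],"linear": [32,-11,0],"fingers": -0.32},{"angular": [0,0,0],"linear": [32,-11,0],"fingers": -0.32}]}}

```text
time: 5.18
eef_pos: [502.6, 95.4, 17.0]
eef_rot: [2.413, 2.011, 0.0]
ft_force: [0.2, -0.7, 0.4]
width: 0.34
grasp_force: 0.3
```

```bash
python3 - <<'E'
from h import *
st()
im=imaging.snapshot("wrist"); cv2.imwrite("pics/w2.png",im[:,:,::-1])
E
```

```text
t 5.17 tcp tray [  -2.7 -162.2] z 17.0 yaw err deg -0.1 open 29.9 q [ 0.05  0.54  1.9  -0.    0.7   0.23]
```

View pics/w2.png

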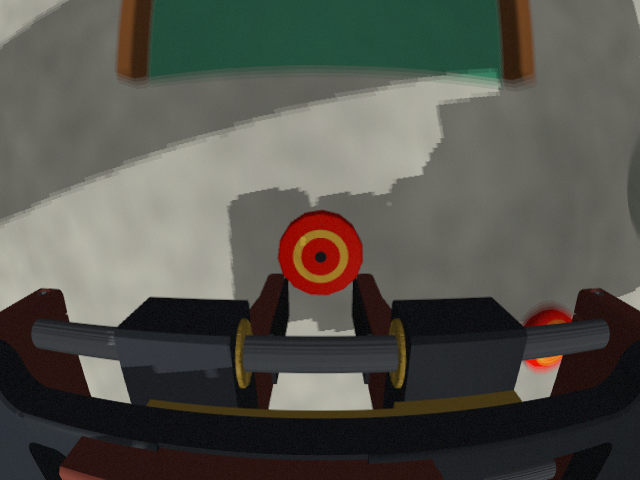

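The disc sits in the cradle at (320,253), and the tray mouth is straight ahead with its walls at about columns 133 and 515.

{"api": "move_arm", "payload": {"moves": [{"angular": [0,0,0],"linear": [30,-9,0],"fingers": -0.32},{"angular": [0,0,0],"linear": [30,-9,0],"fingers": -0.32},{"angular": [0,0,0],"linear": [30,-9,0],"fingers": -0.32},{"angular": [0,0,0],"linear": [28,-8,0],"fingers": -0.32},{"angular": [0,0,0],"linear": [20,-6,0],"fingers": -0.32}]}}

```text
time: 5.85
eef_pos: [487.0, 238.3, 16.9]
eef_rot: [-2.412, -2.012, 0.0]
ft_force: [-0.4, -0.8, 0.4]
width: 0.339
grasp_force: 0.1
```

{"api": "move_arm", "payload": {"moves": [{"angular": [0,0,0],"linear": [12,-2,0],"fingers": -0.32},{"angular": [0,0,0],"linear": [6,0,0],"fingers": -0.32},{"angular": [0,0,0],"linear": [-30,0,0],"fingers": -0.32},{"angular": [0,0,0],"linear": [-40,0,-20],"fingers": -0.32},{"angular": [0,0,0],"linear": [0,0,-50],"fingers": -0.32}]}}

```text
time: 6.48
eef_pos: [473.5, 182.4, 85.3]
eef_rot: [-2.415, -2.005, 0.011]
ft_force: [0.3, 0.7, 0.6]
width: 0.338
grasp_force: 0.0
```

```bash
python3 - <<'E'
from h import *
st()
im=imaging.snapshot("wrist"); cv2.imwrite("pics/w3.png",im[:,:,::-1])
E
```

```text
t 6.47 tcp tray [-47.1 -81.9] z 85.3 yaw err deg 0.1 open 29.8 q [ 0.23  0.42  1.86 -0.    0.87  0.42]
```

View pics/w3.png

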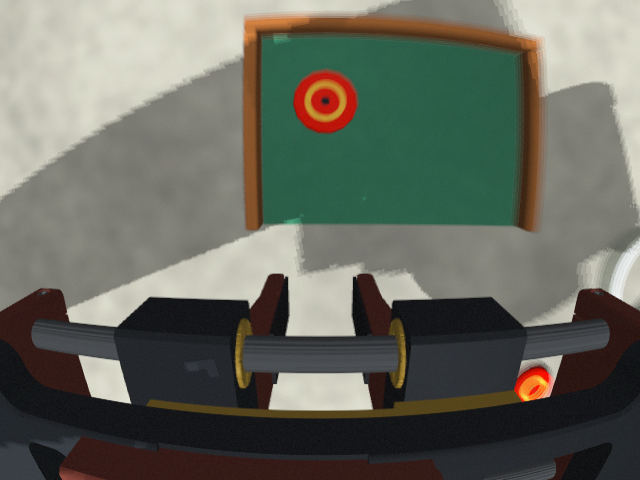

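Pendant1 is inside at (325,101), towards the left rear. Pendant3 is next.

{"api": "move_arm", "payload": {"moves": [{"angular": [0,0,0],"linear": [-40,43,0],"fingers": -0.32},{"angular": [0,0,0],"linear": [-40,43,0],"fingers": -0.32},{"angular": [0,0,0],"linear": [-40,43,0],"fingers": -0.32},{"angular": [0,0,0],"linear": [-40,43,0],"fingers": -0.32},{"angular": [0,0,0],"linear": [-2,0,20],"fingers": -0.32}]}}

```text
time: 7.15
eef_pos: [621.8, -9.4, 68.1]
eef_rot: [2.414, 2.001, 0.007]
ft_force: [-1.0, -0.8, -0.5]
width: 0.337
grasp_force: 0.0
```

```bash
python3 - <<'E'
from h import *
st()
E
```

```text
t 7.15 tcp tray [ 133.6 -243.6] z 68.1 yaw err deg 0.2 open 29.6 q [-0.13  0.57  1.63 -0.    0.94  0.06]
```

{"api": "move_arm", "payload": {"moves": [{"angular": [0,0,0],"linear": [0,-6,20],"fingers": -0.32},{"angular": [0,0,0],"linear": [0,0,32],"fingers": -0.32},{"angular": [0,0,0],"linear": [0,0,0],"fingers": -0.32}]}}

```text
time: 7.52
eef_pos: [609.9, -4.2, 13.4]
eef_rot: [-2.414, -2.008, 0.003]
ft_force: [-0.2, 0.1, -0.7]
width: 0.339
grasp_force: 0.0
```

```bash
cat >> h.py <<'E'
def wp(n="pendant1"):
    imaging.snapshot("wrist"); print([(round(r["p"],2),np.round(r["box"]).tolist()) for r in finder.masks_of("wrist",n) if r["p"]>.25])
E
python3 - <<'E'
from h import *
st(); wp()
E
```

```text
t 7.53 tcp tray [ 121.  -240.7] z 13.4 yaw err deg -0.0 open 29.8 q [-0.12  0.63  1.68 -0.    0.83  0.06]
[(0.84, [291.0, 154.0, 378.0, 245.0])]
```

{"api": "move_arm", "payload": {"moves": [{"angular": [0,0,0],"linear": [6,6,-2],"fingers": -0.32},{"angular": [0,0,0],"linear": [12,0,0],"fingers": -0.32},{"angular": [0,0,0],"linear": [14,-3,0],"fingers": -0.32},{"angular": [0,0,0],"linear": [20,-13,0],"fingers": -0.32},{"angular": [0,0,0],"linear": [20,-14,0],"fingers": -0.32}]}}

```text
time: 8.25
eef_pos: [598.9, 73.2, 16.6]
eef_rot: [-2.413, -2.01, 0.001]
ft_force: [-0.8, 0.0, -0.4]
width: 0.337
grasp_force: 0.2
```

{"api": "move_arm", "payload": {"moves": [{"angular": [0,0,0],"linear": [20,-14,0],"fingers": -0.32},{"angular": [0,0,0],"linear": [20,-14,0],"fingers": -0.32},{"angular": [0,0,0],"linear": [20,-14,0],"fingers": -0.32},{"angular": [0,0,0],"linear": [15,-10,0],"fingers": -0.32}]}}

```text
time: 8.75
eef_pos: [560.7, 156.3, 16.6]
eef_rot: [-2.412, -2.012, 0.002]
ft_force: [0.7, -0.2, 0.2]
width: 0.341
grasp_force: 0.1
```

```bash
python3 - <<'E'
from h import *
st(); wp()
E
```

```text
t 8.75 tcp tray [ 43.4 -91.7] z 16.6 yaw err deg -0.2 open 30.0 q [ 0.15  0.6   1.74 -0.    0.8   0.33]
[(0.77, [94.0, 36.0, 173.0, 116.0]), (0.74, [42.0, 2.0, 443.0, 240.0]), (0.65, [276.0, 206.0, 363.0, 297.0])]
```

{"api": "move_arm", "payload": {"moves": [{"angular": [0,0,0],"linear": [25,1,0],"fingers": -0.32},{"angular": [0,0,0],"linear": [30,0,0],"fingers": -0.32},{"angular": [0,0,0],"linear": [22,0,0],"fingers": -0.32},{"angular": [0,0,0],"linear": [12,0,0],"fingers": -0.32},{"angular": [0,0,0],"linear": [4,0,0],"fingers": -0.32}]}}

```text
time: 9.48
eef_pos: [580.4, 246.1, 16.5]
eef_rot: [2.413, 2.011, -0.001]
ft_force: [-0.9, -0.8, 0.0]
width: 0.336
grasp_force: 0.2
```

{"api": "move_arm", "payload": {"moves": [{"angular": [0,0,0],"linear": [-25,0,0],"fingers": -0.32},{"angular": [0,0,0],"linear": [-45,0,-25],"fingers": -0.32},{"angular": [0,0,0],"linear": [-45,0,-45],"fingers": -0.32},{"angular": [0,0,0],"linear": [-50,13,0],"fingers": -0.32},{"angular": [0,0,0],"linear": [-50,15,0],"fingers": -0.32}]}}

```text
time: 10.1
eef_pos: [568.0, 26.8, 86.6]
eef_rot: [2.414, 2.009, -0.0]
ft_force: [0.8, -0.5, 0.2]
width: 0.341
grasp_force: 0.0
```

{"api": "move_arm", "payload": {"moves": [{"angular": [0,0,0],"linear": [-50,15,0],"fingers": -0.32},{"angular": [0,0,0],"linear": [-50,15,0],"fingers": -0.32},{"angular": [0,0,0],"linear": [-50,15,0],"fingers": -0.32},{"angular": [0,0,0],"linear": [-50,15,0],"fingers": -0.32},{"angular": [0,0,0],"linear": [-50,15,0],"fingers": -0.32}]}}

```text
time: 10.72
eef_pos: [595.4, -232.5, 85.7]
eef_rot: [-2.415, -2.008, 0.002]
ft_force: [0.3, 0.4, -0.5]
width: 0.339
grasp_force: 0.0
```

```bash
python3 - <<'E'
from h import *
st()
im=imaging.snapshot("top"); cv2.imwrite("pics/top2.png",im[:,:,::-1])
E
```

```text
t 10.72 tcp tray [ 148.2 -467.8] z 85.7 yaw err deg 0.0 open 29.9 q [-0.48  0.57  1.56 -0.    1.01 -0.3 ]
```

View pics/top2.png

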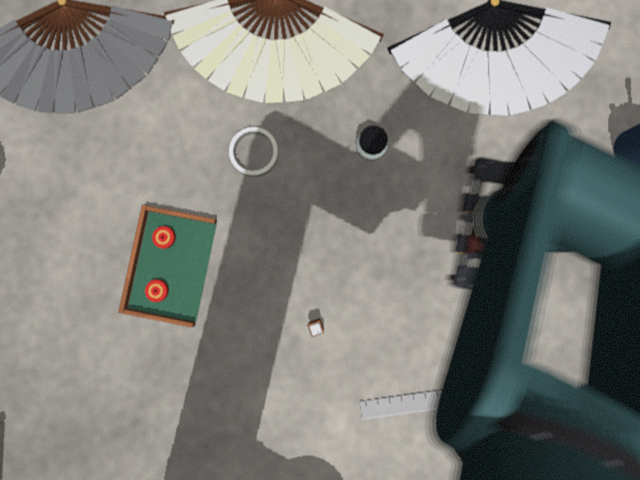

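Pendants at (163,237) and (156,290) are inside the tray, with space between them. The other objects that show are unmoved. I'll go behind pendant2.

{"api": "move_arm", "payload": {"moves": [{"angular": [0,0,0],"linear": [-45,8,0],"fingers": -0.32},{"angular": [0,0,0],"linear": [-40,8,0],"fingers": -0.32},{"angular": [0,0,0],"linear": [-22,2,0],"fingers": -0.32},{"angular": [0,0,0],"linear": [0,0,35],"fingers": -0.32},{"angular": [0,0,0],"linear": [0,0,33],"fingers": -0.32}]}}

```text
time: 11.4
eef_pos: [594.7, -338.3, 17.3]
eef_rot: [-2.415, -2.009, 0.0]
ft_force: [-0.0, -0.3, -0.3]
width: 0.341
grasp_force: 0.0
```

```bash
python3 - <<'E'
from h import *
st(); wp()
E
```

```text
t 11.4 tcp tray [ 166.7 -571.9] z 17.3 yaw err deg 0.0 open 30.0 q [-0.62  0.7   1.49 -0.    0.95 -0.43]
[(0.63, [274.0, 156.0, 362.0, 243.0])]
```

{"api": "move_arm", "payload": {"moves": [{"angular": [0,0,0],"linear": [12,-1,0],"fingers": -0.32},{"angular": [0,0,0],"linear": [15,0,0],"fingers": -0.32},{"angular": [0,0,0],"linear": [22,-5,0],"fingers": -0.32},{"angular": [0,0,0],"linear": [30,-11,0],"fingers": -0.32},{"angular": [0,0,0],"linear": [32,-12,0],"fingers": -0.32}]}}

```text
time: 12.12
eef_pos: [587.8, -221.4, 18.9]
eef_rot: [2.412, 2.01, 0.001]
ft_force: [-0.2, -1.1, 0.5]
width: 0.338
grasp_force: 0.3
```

{"api": "move_arm", "payload": {"moves": [{"angular": [0,0,0],"linear": [33,-13,0],"fingers": -0.32},{"angular": [0,0,0],"linear": [33,-13,0],"fingers": -0.32},{"angular": [0,0,0],"linear": [33,-13,0],"fingers": -0.32},{"angular": [0,0,0],"linear": [33,-13,0],"fingers": -0.32},{"angular": [0,0,0],"linear": [33,-13,0],"fingers": -0.32}]}}

```text
time: 12.75
eef_pos: [553.2, -47.0, 18.8]
eef_rot: [2.412, 2.011, 0.001]
ft_force: [-0.3, -0.4, 1.2]
width: 0.339
grasp_force: 0.3
```

```bash
python3 - <<'E'
from h import *
st(); wp()
E
```

```text
t 12.75 tcp tray [  73. -293.] z 18.8 yaw err deg -0.1 open 29.8 q [-0.21  0.57  1.8   0.    0.76 -0.03]
[(0.79, [279.0, 212.0, 364.0, 295.0])]
```

{"api": "move_arm", "payload": {"moves": [{"angular": [0,0,0],"linear": [33,-13,1],"fingers": -0.32},{"angular": [0,0,0],"linear": [33,-13,1],"fingers": -0.32},{"angular": [0,0,0],"linear": [33,-13,0],"fingers": -0.32},{"angular": [0,0,0],"linear": [33,-13,0],"fingers": -0.32},{"angular": [0,0,0],"linear": [33,-13,0],"fingers": -0.32}]}}

```text
time: 13.48
eef_pos: [519.6, 125.7, 16.5]
eef_rot: [2.413, 2.01, 0.002]
ft_force: [-0.2, -0.0, 0.7]
width: 0.338
grasp_force: 0.1
```

{"api": "move_arm", "payload": {"moves": [{"angular": [0,0,0],"linear": [32,-10,0],"fingers": -0.32},{"angular": [0,0,0],"linear": [28,0,0],"fingers": -0.32},{"angular": [0,0,0],"linear": [18,0,0],"fingers": -0.32},{"angular": [0,0,0],"linear": [10,0,0],"fingers": -0.32},{"angular": [0,0,0],"linear": [6,0,0],"fingers": -0.32}]}}

```text
time: 14.1
eef_pos: [526.8, 218.9, 15.9]
eef_rot: [2.414, 2.01, -0.0]
ft_force: [0.4, -1.1, 0.5]
width: 0.339
grasp_force: 0.3
```

{"api": "move_arm", "payload": {"moves": [{"angular": [0,0,0],"linear": [2,0,0],"fingers": -0.32},{"angular": [0,0,0],"linear": [-25,0,0],"fingers": -0.32},{"angular": [0,0,0],"linear": [-50,0,-25],"fingers": -0.32},{"angular": [0,0,0],"linear": [-50,0,-50],"fingers": -0.32},{"angular": [0,0,0],"linear": [-50,0,-30],"fingers": -0.32}]}}

```text
time: 14.72
eef_pos: [496.4, 52.7, 116.5]
eef_rot: [2.414, 2.01, 0.001]
ft_force: [1.2, -0.6, 0.4]
width: 0.34
grasp_force: 0.0
```

{"api": "move_arm", "payload": {"moves": [{"angular": [0,0,0],"linear": [-50,0,0],"fingers": -0.32},{"angular": [0,0,0],"linear": [0,0,0],"fingers": -0.32}]}}

```text
time: 14.98
eef_pos: [486.7, 2.1, 115.5]
eef_rot: [2.419, 2.004, -0.0]
ft_force: [-0.7, -0.0, 0.3]
width: 0.339
grasp_force: 0.0
```

```bash
python3 - <<'E'
from h import *
st()
im=imaging.snapshot("top"); cv2.imwrite("pics/top3.png",im[:,:,::-1])
for n,z in [("pendant1",12),("eraser",12),("seal",46),("ink_jar",55),("tape",22)]:
    for r in finder.masks_of("top",n)[:4]:
        if r["p"]<.3: continue
        ys,xs=np.nonzero(r["region"]); g=ground("top",(xs.mean(),ys.mean()),z); print(n,round(r["p"],2),g.round(),tr(g))
E
```

```text
t 14.97 tcp tray [  -1.4 -256.8] z 115.5 yaw err deg 0.2 open 29.8 q [-0.14  0.35  1.88 -0.    0.91  0.05]
pendant1 0.86 [495. 275.] [-43.1  12.6]
pendant1 0.72 [584. 265.] [46.6 19.7]
pendant1 0.72 [531. 240.] [ -0.9 -14.7]
eraser 0.73 [ 444. -271.] [   6.  -533.3]
tape 0.59 [732. 114.] [ 219.1 -102.4]
```

View pics/top3.png

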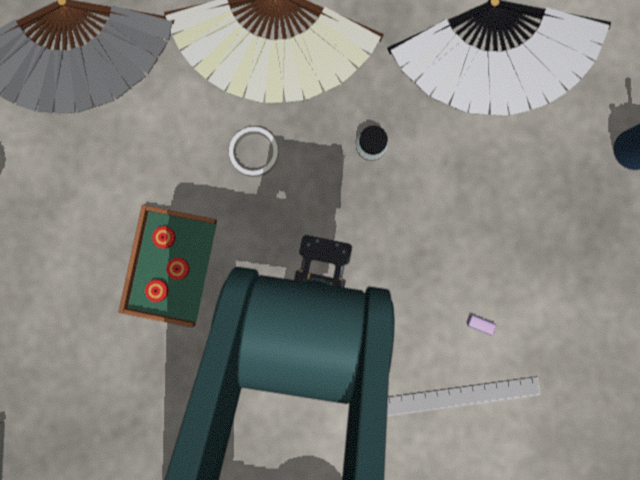

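All three pendants lie inside the tray, at (163,237), (178,268) and (156,290). The eraser, tape and jar haven't moved, and the arm is clear. I'm handing the job in.

```bash
python3 -c "
from h import *
print(ticket.finish_job())"
```

```text
the job is handed in; nothing more can be done
None
```

I swept all three pendants into the tray and handed the job in at about 15 s; the final top view put them all inside, with the eraser, tape and jar unmoved, though the arm hid the seal and the hand-in returned no verdict.

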